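# Clip the sander's nose roller and test the paddle switch

### The job

Put the strapped-down belt sander back in service: with the red-handled fork tool (not with the gripper itself) push the brass clip fully onto the axle until it snaps into the groove, then lay the fork flat on the bench. Then flip the red lock-off lever fully forward, squeeze the yellow paddle fully against the sander's body and hold it in for a good second, let it go and flip the lever fully back to its locked position. Leave the glue bottle, dowel box, tape measure and screwdriver where they are.

Things in the scene. Friction and masses are not known exactly. Their poses are not given: they have to be found in the camera images.
- sander_center (a point): Blue belt sander, 340 mm long, lying on its side, fixed in a bench cradle. Point on its long axis, 60 mm above the bench. Its y axis points forward to the nose roller, x to the paddle side, z up; (x, y) offsets below are in this frame in mm. Housing 42 mm wide (x), 38 to 82 mm above the bench, y -100 to +60.
- axle_groove (a point): Centre of the groove in the upright roller axle at (0, 160), 88 mm above the bench; axes as sander_center. Groove 10 mm in diameter; axle head above it 13 mm, top at 104 mm. A dark ledge 10 mm wide (y), its top 81 mm above the bench, carries the clip on the -x side out to x -52.
- clip (a joint): Travel of the brass clip along the sander's +x, m: 0 = 30 mm away from the axle, 0.030 = fully on the axle. Starts between 0 and 0.010. It slides lightly (about 1 N), then from 0.020 needs about 8 to 10 N to spring past two detent balls in the groove, and snaps in at about 0.025. It cannot leave its ledge.
- clip_back (a point): Middle of the flat back of the clip, the face to push with the fork, 28 mm wide (y) and 10 mm tall, its middle 88 mm above the bench; axes as sander_center. It lies 14 mm to the -x side of the axle's centre when the clip is home.
- fork_grip (a point): Middle of the fork tool, half-way up its red handle, lying loose on the bench (10 mm above it). Its x axis points along the tool to the tines, z up. Handle 18 mm wide, 20 mm tall, from 60 mm behind this point to 30 mm in front; about 0.1 kg, balances near this point. Fork head 28 mm wide, 10 mm tall.
- fork_tip (a point): Point between the tips of the two tines, 81 mm in front of fork_grip at the same height. Tines 16 mm long, 5 mm wide, 10 mm tall, 18 mm apart inside, so that they pass either side of the ledge and press on both shoulders of the clip's back.
- lock (a joint): Angle of the red lock-off lever on the paddle, rad: 0 = back (locked: its toe strikes the housing and blocks the paddle), 1.3 = fully forward; past 1.2 the paddle is free. It turns about an upright pin and stays where it is left; about 1 N at its tip moves it. Closed fingers can push it either way.
- lock_tip (a point): Outer end of the lever's tab, half-way up, 60 mm above the bench. The tab is 22 mm tall, 6 mm thick, and reaches 22 mm (and a 3 mm round edge) from its pin at about (35, -4). Locked, the tip is at about (53, -17); fully forward, at about (52, +10).
- paddle (a joint): Angle of the yellow paddle, rad: 0 = out (at rest), 0.11 = fully against the body. It springs out again when released.
- paddle_pad (a point): Place to squeeze: outer face of the yellow paddle near its rear free end, at about (38, -55) out and (27, -55) pressed, 60 mm above the bench. Paddle 5 mm thick, 26 mm tall, 125 mm long, hinged at its front end at (21, 45). Paddle and housing measure 59 mm together here, 48 mm when pressed; pressing takes 4 to 9 N. The other finger bears on the housing.
- dowel_box: Green carton of dowels, 140 x 85 x 60 mm; origin under its centre, long side along its x. Bystander.
- glue: White glue bottle with an orange cap, 56 mm in diameter, 160 mm tall, standing beyond the paddle side; origin under its centre. Bystander.
- tape: Yellow tape measure, 70 x 66 x 36 mm, lying flat; origin under its centre. Bystander.
- driver_grip (a point): Brown handle of a screwdriver about 200 mm long that lies on the bench nearest the robot. Bystander.
- sander: The same sander, origin on the bench under sander_center, same axes. Black battery 50 mm wide, 32 to 88 mm above the bench, at y -163 to -101; two steel straps 46 mm wide at y -90 and +54, tops 84 mm above the bench; board 110 x 250 x 12 mm under it, centred at (0, -40).
There are look-alikes about, which are no part of the job. Several things look just like the part that bears fork_grip: the one meant starts farthest to the robot's right.

How it is judged (in metres and radians):
On the way, in this order (a step that is already met when the one before it is completed fails the run):
1. the clip is pushed home on the axle (value of joint clip above 0.0275 m), for 0.2 s.
2. the lock-off lever is flipped forward, the paddle still out (value of joint lock above 1.2 rad and value of joint paddle below 0.03 rad), for 0.1 s.
3. the paddle is squeezed fully in and held for most of a second (value of joint paddle above 0.098 rad and value of joint lock above 1.1 rad), for 0.8 s.
4. the paddle is let go and the lever flipped back (value of joint paddle below 0.02 rad and value of joint lock below 0.25 rad), for 0.1 s.
At the end, for the whole second after the job is handed in: The clip is on the axle to within 2.5 mm of its stop, the paddle is out (under 0.02 rad), the lever is back (under 0.25 rad) and the fork lies still, flat on the bench (its middle under 20 mm high) (all of step 4 and value of joint clip above 0.0275 m and height (world z) of fork_grip below 0.02 m and linear speed of fork below 0.02 m/s); the robot touches nothing.
It fails at once if the gripper or arm pushed the clip itself (contact force between any of the fingers, the arm and clip above 1 N).
It fails at once if the glue bottle was moved or tipped (distance of glue from where it was at the start of the episode above 0.03 m or angle between glue's own z axis and vertical above 0.3 rad).
It fails at once if the dowel box was moved (distance of dowel_box from where it was at the start of the episode above 0.03 m).
It fails at once if the tape measure was moved (distance of tape from where it was at the start of the episode above 0.03 m).
It fails at once if the screwdriver was moved (distance of driver_grip from where it was at the start of the episode above 0.04 m).
It also fails if it takes over 72 s, if anything falls off the work surface, if the arm or the gripper's body presses on something with over 40 N, if the wrist force passes 120 N, or if a joint passes its speed limit or range.

### The arm

A 6-joint arm with a two-finger parallel gripper is mounted at the origin on the work surface. World frame = base frame: x ahead of the robot, y to its left, z up, the work surface at z = 0. Lengths are in mm, angles in rad, forces in N, time in s.
With the tool pointing down it reaches from about 300 to 750 mm from the base axis. Payload 8.5 kg.
Tool frame: the origin (TCP) lies at the very end of the fingers, on their centre line; the grasp point (between the pads) lies 19 mm behind it; z points along the fingers, y is the line along which they close (so a half turn about z gives the same grasp; the last joint's range is limited). The gripper opens to 88 mm and grips with 3 to 60 N. Pads are 18 mm wide; open, the fingers measure 123 mm over their backs; the gripper's body (75 mm by 187 mm) begins 45 mm behind the grasp point.
Start: joints at [0.908, 0.381, 1.297, -0, 1.464, -0.215], TCP at [238.13, 495.757, 238.748] pointing down, gripper open.
Joint ranges: [-3.11, 3.11], [-0.89, 2.33], [0.22, 2.48], [-1.42, 4.56], [0.17, 2.85], [-2.88, 2.88]. Speed limits (rad/s): [2.39, 2.39, 3.14, 3.14, 3.14, 3.14].

### API

Orientations are given as a rotation vector (axis times angle).
In Python, from rig import arm gives the robot as it stands.
- The arm moves only by the tool step_arm, never from a script. Its argument "commands" is a list that holds one entry, the list of rows, each a list of 5 numbers: the shift along the tool's x, y, z in m, then the turn about the tool's z in rad, then the closure, from -1 (fully open) to 1 (shut), so that 0 is half open. A call has 1 to 8 rows; each row shifts and turns the commanded pose from where the row before left it, along the tool's axes as they then stand; what a row does not reach is not made up. A row lasts 1/8 s, in which the tool goes at most 62.5 mm and 10.7 degrees, less where a joint would pass 70% of its speed; a pose out of reach is approached as far as the arm can. A call with a gripper value outside its range is refused whole. The fingers move at their own pace and stop on an object; "force" is the grip in N (left out, the last holds). Time passes only in rows, so rows that do not move let the fingers close. It gives the time, the measured TCP pose, the force, the opening and the grip force at its end, in the units of the state.
- arm.read_state(): the state, without advancing time (a new reading comes with each control period).
- arm.read_camera(name): name is "side" or "top"; returns the picture (384x512x3 uint8, red, green, blue); there is no depth.
- arm.calibration(name): a dict with "mtx" (3x3 intrinsics, pixels), "R" (3x3) and "t" (3): a world point X has camera coordinates R X + t. Camera axes: x right, y down, z forward; pixel columns grow to the right and rows downward; lengths in mm; the calibration is good to about 2 mm. A picture is of the moment at which its call begins. calibration takes no time and is no camera call.
- arm.job_done(): hands the job in; it is judged then, once.
The state is a dict: "time_s": time; "qpos": joint angles; "qvel": joint speeds; "tau": joint torques, N m; "position": TCP position; "eef_rot": TCP orientation; "force": force on the tool from outside, world axes, zero at the start; "ft_torque": the same for the moment, N m; "width": finger opening in mm; "finger_force": force on a finger pad.
Only numpy, scipy, OpenCV 4.12 (cv2) and the standard library are available. Lean on these libraries where they do the work, as an engineer would, in place of code of your own. Each camera call takes 0.05 s, during which the arm holds its last target. There are 200 camera calls.

## Working session

There is one attempt and no reset: what is moved stays moved. The work goes in short steps, Python scripts to look and compute and a tool call to move; the robot and the scene stay as the last step left them, time stands still between calls to the robot, and variables do not carry over. Pictures are saved under pics/ and viewed, at most 12 in all, crops included, and the job is handed in when it is done.

Besides the shell and the picture viewer there is one more tool, called after ">>>" as name(argument=value, ...), one argument or row to a line, values as JSON. step_arm: Moves the arm, as the interface text tells. Its arguments: {"type":"object","properties":{"commands":{"type":"array"},"force":{"type":"number"}},"required":["commands"]}

```bash
mkdir -p pics; ls
python3 - <<'E'
from rig import arm
import cv2
for n in("side","top"):
    im=arm.read_camera(n); cv2.imwrite(f"pics/{n}0.png",cv2.resize(im[:,:,::-1],(800,600),interpolation=cv2.INTER_CUBIC))
    cv2.imwrite(f"pics/raw_{n}0.png",im[:,:,::-1])
    c=arm.calibration(n); print(n,c)
s=arm.read_state();print(s)
E
```

```text
pics
side {'mtx': array([[350.38457049,   0.        , 258.40787945],
       [  0.        , 350.38457049, 190.99489733],
       [  0.        ,   0.        ,   1.        ]]), 'R': array([[-0.99036483, -0.13697721,  0.02036557],
       [-0.09403304,  0.55720783, -0.82503165],
       [ 0.10166268, -0.81899736, -0.56471942]]), 't': array([620.32101486, 142.96282414, 946.88790706])}
top {'mtx': array([[378.97956541,   0.        , 252.33656226],
       [  0.        , 378.97956541, 197.37826904],
       [  0.        ,   0.        ,   1.        ]]), 'R': array([[ 0.01120831, -0.99989306,  0.00939409],
       [-0.99583627, -0.01201183, -0.09036505],
       [ 0.09046822, -0.00834213, -0.9958644 ]]), 't': array([-14.74666269, 617.52833956, 997.75767242])}
{'time_s': 0.1, 'qpos': array([ 9.07709634e-01,  3.81115831e-01,  1.29807346e+00, -2.40997240e-05,
        1.46357693e+00, -2.15313042e-01]), 'qvel': array([-0.00023379, -0.00116408, -0.00358701, -0.00051372, -0.00067228,
        0.00170932]), 'tau': array([ 3.28583024e-03, -4.38649356e+01, -2.24911666e+01,  7.14513380e-02,
        3.42294504e-02, -7.60191347e-05]), 'position': array([238.00614182, 495.59662717, 238.243986  ]), 'eef_rot': array([-6.97389834e-01, -3.06271939e+00,  1.68422166e-03]), 'force': array([ 0.0144338 , -0.53434577, -0.13140004]), 'ft_torque': array([0.02219363, 0.03203529, 0.00439062]), 'finger_force': 0.0, 'width': 88.25403923995106}
```

View pics/top0.png

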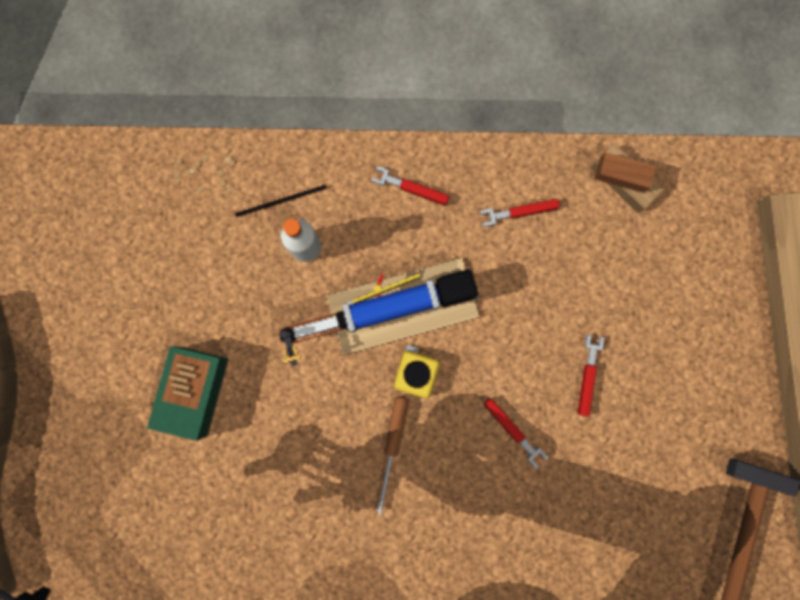

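View pics/side0.png

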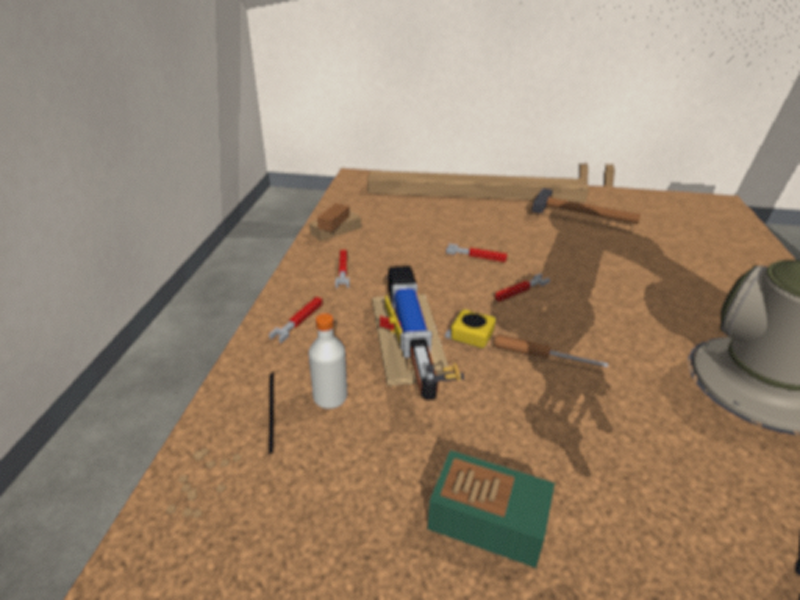

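The four red forks are at top pixels (800x600) (410,185), (520,212), (590,375) and (515,430). Right in the top image is -y, so the one meant is at (590,375). The sander runs from (470,287) to (290,335), and the clip is near (290,350).

```bash
cat > h.py <<'E'
import numpy as np, cv2
from rig import arm
from scipy.optimize import least_squares
C={n:arm.calibration(n) for n in("top","side")}
def ray(n,u,v):
    c=C[n];d=c["R"].T@np.linalg.inv(c["mtx"])@[u,v,1];return -c["R"].T@c["t"],d
def atz(n,u,v,z):
    o,d=ray(n,u,v);return o+d*(z-o[2])/d[2]
def proj(n,X):
    c=C[n];p=c["mtx"]@(c["R"]@np.asarray(X,float)+c["t"]);return p[:2]/p[2]
def tri(a,b):
    return least_squares(lambda X:np.r_[proj("top",X)-a,proj("side",X)-b],atz("top",*a,40)).x
def crop(im,u0,v0,w,h,k):
    return cv2.resize(im[v0:v0+h,u0:u0+w],(w*k,h*k),interpolation=cv2.INTER_CUBIC)
E
python3 - <<'E'
import cv2,numpy as np
from h import crop
t=cv2.imread("pics/raw_top0.png");s=cv2.imread("pics/raw_side0.png")
# row1: top sander 170..310 x 160..230 ; row2: fork top, side fork, side sander
a=crop(t,172,160,160,75,5)
b=np.hstack([crop(t,350,208,60,64,4),crop(s,280,145,60,64,4),crop(s,236,164,80,64,4)])
cv2.imwrite("pics/m1.png",np.vstack([a,cv2.resize(b,(800,256))[:225]]) if b.shape[1]!=800 else np.vstack([a,b[:225]]))
print(b.shape)
E
```

```text
(256, 800, 3)
```

View pics/m1.png

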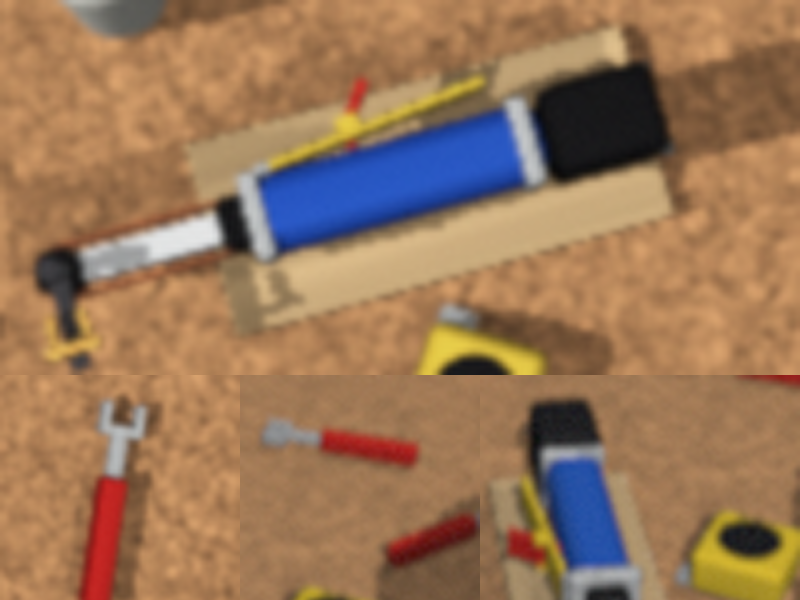

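The enlarged view confirms the right-most fork: handle front at raw top (378,234), tine tips at (381,215). Axle head is at raw (183.6,214.4), strap centres at (277.2,188) and (223.2,202.8), and the clip back is near (186.5,231).

Run:
```python
from h import *
np.set_printoptions(precision=1,suppress=True)
print("fork front,tip,rear tri",tri((378.25,233.75),(300.25,162.2)),tri((381,215),(286.75,159.5)),tri((374.6,264.3),(324,165)))
f=atz("top",378.25,233.75,18);t=atz("top",381,215,15);r=atz("top",374.6,264.3,15);print(f,t,r)
s1=atz("top",277.2,188,84);s2=atz("top",223.2,202.8,84);ax=atz("top",183.6,214.4,104);b=atz("top",172+655/5,160+108/5,88)
print(s1,s2,ax,b)
# fit sander frame
pts=[(s1,0,-90),(s2,0,54),(ax,0,160)]
def res(p):
    c,s=np.cos(p[2]),np.sin(p[2])   # y axis=(c,s), x axis=(s,-c)
    return np.concatenate([P[:2]-(p[:2]+y*np.array([c,s])+x*np.array([s,-c])) for P,x,y in pts])
o=least_squares(res,[600,0,1.6]);print(o.x,o.fun)
np.save("sander.npy",o.x)
c,s=np.cos(o.x[2]),np.sin(o.x[2]);
for name,u,v,z in(("lever",362,80,71),("lever_lo",362,80,60),("clipL",45,350,93),("clipR",95,345,93),("ledge_end",82,365,81),("padend",482,80,73)):
    P=atz("top",172+u/5,160+v/5,z);d=P[:2]-o.x[:2];print(name,P,"local",d@[s,-c],d@[c,s])
```

```text
fork front,tip,rear tri [ 522.2 -356.5    1.9] [ 573.5 -364.3    4.1] [ 438.  -343.4    5.9]
[ 523.4 -351.    18. ] [ 574.6 -360.5   15. ] [ 441.  -340.6   15. ]
[637.5 -70.6  84. ] [597.8  67.1  84. ] [566.1 163.8 104. ] [ 654.3 -136.3   88. ]
[612.5  13.9   1.9] [-1.1  1.6  1.   1.6  0.1 -3.2]
lever [669.4  14.1  71. ] local 54.567738764110416 -16.346405639591023
lever_lo [671.1  14.3  60. ] local 56.16565488796844 -16.677454543899575
clipL [527.4 171.1  93. ] local -35.760005368203096 175.18898565393968
clipR [530.2 146.1  93. ] local -40.35814625159512 150.45640692704706
ledge_end [520.  154.3  81. ] local -47.685839692654994 161.2031304264027
padend [669.9 -48.4  73. ] local 36.895953687895904 -76.25430953724243
```

```bash
cat >> h.py <<'E'
from scipy.spatial.transform import Rotation as Ro
np.set_printoptions(precision=4,suppress=True)
def loc(x,y):
    p=np.load("sander.npy");c,s=np.cos(p[2]),np.sin(p[2]);return p[:2]+y*np.array([c,s])+x*np.array([s,-c])
def tolocal(P):
    p=np.load("sander.npy");c,s=np.cos(p[2]),np.sin(p[2]);d=np.asarray(P)[:2]-p[:2];return np.array([d@[s,-c],d@[c,s]])
def plan(xyz,yaw_y):
    """turn (nearest of the half-turn pair), then shift in the turned tool axes (m)"""
    st=arm.read_state();R=Ro.from_rotvec(st["eef_rot"]).as_matrix()
    cur=np.arctan2(R[1,1],R[0,1]);d=(yaw_y-cur+np.pi/2)%np.pi-np.pi/2
    turn=-d;R2=R@Ro.from_rotvec([0,0,turn]).as_matrix()
    print("t",round(st["time_s"],2),"pos",st["position"],"tilt z",R[:,2],"q6",st["qpos"][5],"F",st["force"],"w",st["width"],"ff",st["finger_force"])
    print("turn",turn,"shift",R2.T@(np.asarray(xyz)-st["position"])/1000)
    return R2
E
python3 - <<'E'
from h import *
print(np.load("sander.npy"))
for n,u,v,z in(("glue cap",292*.64,227*.64,160),("glue base",306*.64,252*.64,8),("tape",417*.64,375*.64,36),("driver",396*.64,420*.64,15)):
    P=atz("top",u,v,z);print(n,P,tolocal(P))
R=plan([495.5,-347.5,120],np.pi/2-0.148);print(R)
E
```

```text
[612.4719  13.8969   1.8655]
glue cap [728.4338 150.9118 160.    ] [150.76    97.4251]
glue base [718.3385 150.4503   8.    ] [140.9659  99.9158]
tape [503.5933 -47.4461  36.    ] [-122.0023  -27.0731]
driver [425.6022 -12.8108  15.    ] [-186.5707   28.7223]
t 0.1 pos [238.0061 495.5966 238.244 ] tilt z [-0.0007 -0.0009 -1.    ] q6 -0.21531304156841505 F [ 0.0144 -0.5343 -0.1314] w 88.25403923995106 ff 0.0
turn -0.2997709270921025 shift [-0.3791 -0.7958  0.1189]
[[-0.9891  0.1475 -0.0007]
 [ 0.1475  0.9891 -0.0009]
 [ 0.0006 -0.001  -1.    ]]
```

>>> step_arm(
  commands=[
    [[0,0,0,-0.15,-1],[0,0,0,-0.15,-1],[-0.027,-0.055,0,0,-1],[-0.027,-0.055,0,0,-1],[-0.027,-0.055,0,0,-1],[-0.027,-0.055,0,0,-1],[-0.027,-0.055,0,0,-1],[-0.027,-0.055,0,0,-1]],
  ],
)

```text
time_s: 1.1
position: [349.8, 143.7, 238.7]
eef_rot: [0.231, 3.133, 0.0]
force: [0.7, -0.2, 0.7]
width: 88.2
finger_force: 0.0
```

>>> step_arm(
  commands=[
    [[-0.027,-0.055,0,0,-1],[-0.027,-0.055,0,0,-1],[-0.027,-0.055,0,0,-1],[-0.027,-0.055,0,0,-1],[-0.027,-0.055,0.01,0,-1],[-0.027,-0.055,0.02,0,-1],[-0.027,-0.055,0.03,0,-1],[0,0,0,0,-1]],
  ],
)

```text
time_s: 2.1
position: [477.5, -259.0, 178.9]
eef_rot: [-0.237, -3.129, -0.004]
force: [-0.5, 0.1, 1.0]
width: 88.2
finger_force: 0.0
```

Run:
```python
from h import *
plan([495.5,-347.5,100],np.pi/2-0.148)
t=arm.read_camera("top")[:,:,::-1];s=arm.read_camera("side")[:,:,::-1]
cv2.imwrite("pics/m2.png",np.hstack([crop(t,320,190,100,100,4),crop(s,270,120,100,100,4)]))
```

```text
t 2.1 pos [ 477.5133 -258.9813  178.8662] tilt z [-0.0037  0.0029 -1.    ] q6 -2.1343709476505666 F [-0.4893  0.1346  0.9501] w 88.23117091785036 ff 0.0
turn -0.0032420885250858955 shift [-0.0312 -0.0851  0.0785]
```

View pics/m2.png

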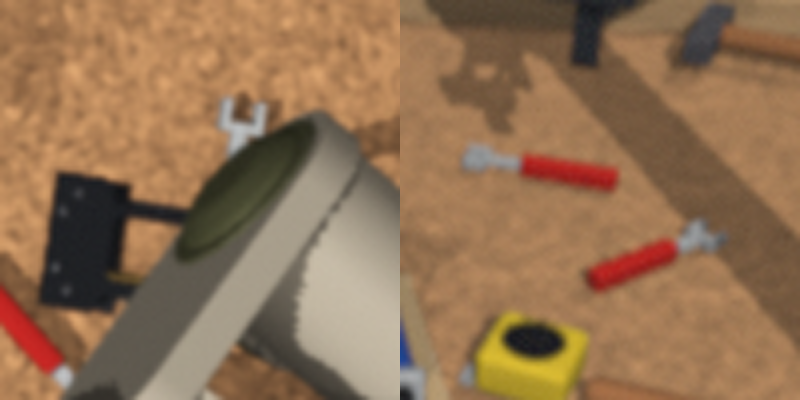

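The side crop shows the fork undisturbed (handle from (300,161) to (324,165) raw), agreeing with the estimate to a few mm. Going down to it.

>>> step_arm(
  commands=[
    [[-0.01,-0.029,0.02,0,-1],[-0.01,-0.029,0.02,0,-1],[-0.011,-0.029,0.03,0,-1],[0,0,0.04,0,-1],[0,0,0.04,0,-1],[0,0,0,0,-1]],
  ],
)

```text
time_s: 2.95
position: [495.2, -345.0, 30.9]
eef_rot: [-0.23, -3.13, -0.005]
force: [-0.1, -1.0, 0.2]
width: 87.9
finger_force: 0.0
```

Run:
```python
from h import *
plan([495.5,-349,4],np.pi/2-0.148)
```

```text
t 2.95 pos [ 495.174  -345.0104   30.9027] tilt z [-0.0029  0.0031 -1.    ] q6 -2.228918510709772 F [-0.1316 -1.038   0.1635] w 87.9132600927951 ff 0.0
turn 0.0015745320509439331 shift [-0.001  -0.004   0.0269]
```

>>> step_arm(
  commands=[
    [[-0.001,-0.004,0.013,0,-1],[0,0,0.013,0,-1],[0,0,0,0,1],[0,0,0,0,1],[0,0,0,0,1],[0,0,0,0,1],[0,0,0,0,1]],
  ],
  force=40,
)

```text
time_s: 3.82
position: [496.2, -351.2, 6.0]
eef_rot: [0.232, 3.133, -0.0]
force: [-0.0, -0.2, 0.4]
width: 40.0
finger_force: 0.0
```

>>> step_arm(
  commands=[
    [[0,0,0.001,0,1],[0,0,0.001,0,1],[0,0,0,0,1],[0,0,0,0,1],[0,0,0,0,1],[0,0,0,0,1]],
  ],
  force=40,
)

```text
time_s: 4.58
position: [496.1, -351.2, 3.8]
eef_rot: [-0.232, -3.133, -0.0]
force: [0.2, -0.3, -0.5]
width: 17.8
finger_force: 39.9
```

>>> step_arm(
  commands=[
    [[0,0,-0.04,0,1],[0,0,-0.05,0,1],[0,0,-0.05,0,1],[0,0,-0.03,0,1],[0,0,0,-0.15,1],[0,0,0,-0.15,1],[0,0,0,-0.14,1],[0,0,0,0,1]],
  ],
)

```text
time_s: 5.58
position: [496.1, -351.1, 173.8]
eef_rot: [0.455, -3.108, -0.0]
force: [-0.1, 0.5, -1.3]
width: 17.9
finger_force: 39.9
```

Run:
```python
from h import *
for x in(-165,-95): print(loc(x,160))
plan([*loc(-165,160),140],0.2947+np.pi/2)
```

```text
[408.1117 119.0725]
[475.0938 139.4048]
t 5.58 pos [ 496.0718 -351.1491  173.8238] tilt z [-0.0001  0.0001 -1.    ] q6 -2.6722588445025277 F [-0.0535  0.4558 -1.3358] w 17.88525822851229 ff 39.89705801010132
turn -0.0037769147261115243 shift [-0.0524  0.4755  0.0339]
```

>>> step_arm(
  commands=[
    [[-0.006,0.053,0,0,1],[-0.006,0.053,0,0,1],[-0.006,0.053,0,0,1],[-0.006,0.053,0,0,1],[-0.006,0.053,0,0,1],[-0.006,0.053,0,0,1],[-0.006,0.053,0,0,1],[-0.006,0.053,0,0,1]],
  ],
)

```text
time_s: 6.58
position: [419.5, 70.2, 174.1]
eef_rot: [-0.451, 3.108, -0.0]
force: [0.5, -0.1, -1.2]
width: 17.7
finger_force: 39.9
```

>>> step_arm(
  commands=[
    [[-0.004,0.052,0.01,0,1],[0,0,0.02,0,1],[0,0,0,0,1],[0,0,0,0,1]],
  ],
)

```text
time_s: 7.08
position: [409.3, 119.2, 144.5]
eef_rot: [-0.454, 3.108, -0.0]
force: [0.5, 0.0, -1.2]
width: 17.8
finger_force: 39.9
```

Run:
```python
from h import *
plan([*loc(-165,160),82],0.2947+np.pi/2)
t=arm.read_camera("top")[:,:,::-1];s=arm.read_camera("side")[:,:,::-1]
cv2.imwrite("pics/m3.png",np.hstack([crop(t,160,195,100,100,4),crop(s,250,190,100,100,4)]))
```

```text
t 7.08 pos [409.2878 119.1898 144.4588] tilt z [ 0.0008 -0.     -1.    ] q6 -1.8566372228200045 F [ 0.4988  0.0124 -1.2484] w 17.773019520392715 ff 39.8977392911911
turn -0.00467500636678575 shift [0.0012 0.0002 0.0625]
```

View pics/m3.png

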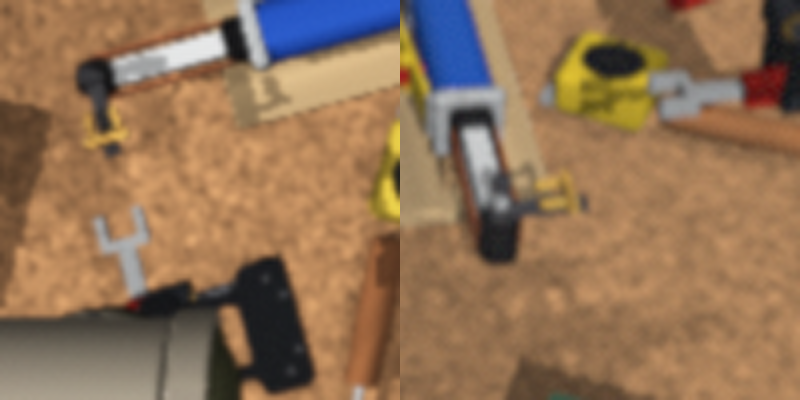

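The tine tips show at crop (102,220) and (138,210). The clip back runs (87,147) to (125,139), and the axle is at (93,76). Next I work out the offset in the sander frame.

Run:
```python
from h import *
f=lambda u,v,z:tolocal(atz("top",160+u/4,195+v/4,z))
zt=144.5+6+5
print("tips",f(102,220,zt),f(138,210,zt),"mid",f(120,215,zt))
print("clip",f(87,147,93),f(125,139,93),f(106,143,93),"ledge",f(112,153,81),"axle",f(93,76,104))
print("tcp",tolocal(arm.read_state()["position"]))
```

```text
tips [-86.985  166.7848] [-87.2799 145.0892] mid [-87.1324 155.9414]
clip [-40.5071 174.5376] [-42.3432 150.3532] [-41.4248 162.4497] ledge [-48.0118 162.3449] axle [  0.3954 157.4918]
tcp [-163.8077  159.6571]
```

>>> step_arm(
  commands=[
    [[0,0.004,0.03,-0.005,1],[0,0,0.032,0,1],[0,0,0,0,1],[-0.01,0,0,0,1],[-0.01,0,0,0,1],[-0.01,0,0,0,1],[0,0,0,0,1],[0,0,0,0,1]],
  ],
)

```text
time_s: 8.18
position: [436.1, 132.3, 81.9]
eef_rot: [0.465, -3.107, -0.0]
force: [-0.3, 0.5, -1.1]
width: 17.8
finger_force: 39.9
```

Run:
```python
from h import *
t=arm.read_camera("top")[:,:,::-1];s=arm.read_camera("side")[:,:,::-1]
cv2.imwrite("pics/m4.png",np.hstack([crop(t,165,200,50,60,8),crop(s,270,215,50,60,8)]))
print(arm.read_state()["position"],tolocal(arm.read_state()["position"]))
```

```text
[436.0418 132.2067  81.8714] [-134.459   164.4554]
```

View pics/m4.png

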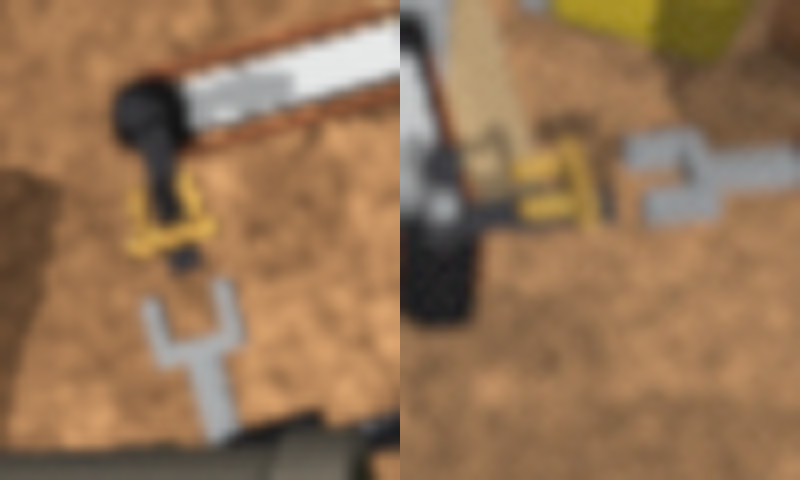

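Fork and clip line up within about 1.5 mm, both laterally (top: tips mid (186,293), clip back mid (171,238)) and in height (side). Pushing now.

>>> step_arm(
  commands=[
    [[-0.008,0,0,0,1],[-0.008,0,0,0,1],[-0.006,0,0,0,1],[-0.005,0,0,0,1],[-0.004,0,0,0,1],[-0.003,0,0,0,1],[0,0,0,0,1]],
  ],
)

```text
time_s: 9.15
position: [469.0, 142.3, 81.8]
eef_rot: [-0.465, 3.107, 0.0]
force: [-0.5, -0.3, -0.7]
width: 17.8
finger_force: 39.9
```

>>> step_arm(
  commands=[
    [[-0.002,0,0,0,1],[-0.002,0,0,0,1],[0,0,0,0,1]],
  ],
)

```text
time_s: 9.52
position: [470.1, 142.9, 81.3]
eef_rot: [0.465, -3.101, 0.0]
force: [-11.9, -4.7, 3.0]
width: 17.4
finger_force: 39.9
```

>>> step_arm(
  commands=[
    [[-0.002,0,0,0,1],[0,0,0,0,1]],
  ],
)

```text
time_s: 9.78
position: [474.5, 143.9, 81.9]
eef_rot: [-0.465, 3.107, 0.0]
force: [0.0, -0.3, -0.2]
width: 17.6
finger_force: 39.9
```

>>> step_arm(
  commands=[
    [[-0.002,0,0,0,1],[0,0,0,0,1]],
  ],
)

```text
time_s: 10.02
position: [476.9, 144.6, 82.0]
eef_rot: [-0.465, 3.106, 0.0]
force: [-0.5, 0.0, -0.5]
width: 17.7
finger_force: 39.9
```

>>> step_arm(
  commands=[
    [[-0.002,0,0,0,1],[0,0,0,0,1]],
  ],
)

```text
time_s: 10.28
position: [477.9, 145.0, 81.7]
eef_rot: [0.465, -3.105, 0.0]
force: [-4.5, -1.9, 0.6]
width: 17.7
finger_force: 39.9
```

>>> step_arm(
  commands=[
    [[-0.0015,0,0,0,1],[0,0,0,0,1]],
  ],
)

```text
time_s: 10.52
position: [477.9, 145.2, 81.4]
eef_rot: [0.465, -3.102, 0.0]
force: [-9.7, -3.5, 2.6]
width: 17.7
finger_force: 39.9
```

Run:
```python
from h import *
t=arm.read_camera("top")[:,:,::-1];s=arm.read_camera("side")[:,:,::-1]
cv2.imwrite("pics/m5.png",np.hstack([crop(t,165,200,50,60,8),crop(s,260,205,50,60,8)]))
print(arm.read_state()["position"],tolocal(arm.read_state()["position"]),arm.read_state()["force"])
```

```text
[477.925  145.2042  81.4615] [-90.6063 164.7269] [-10.3763  -4.5      1.5014]
```

View pics/m5.png

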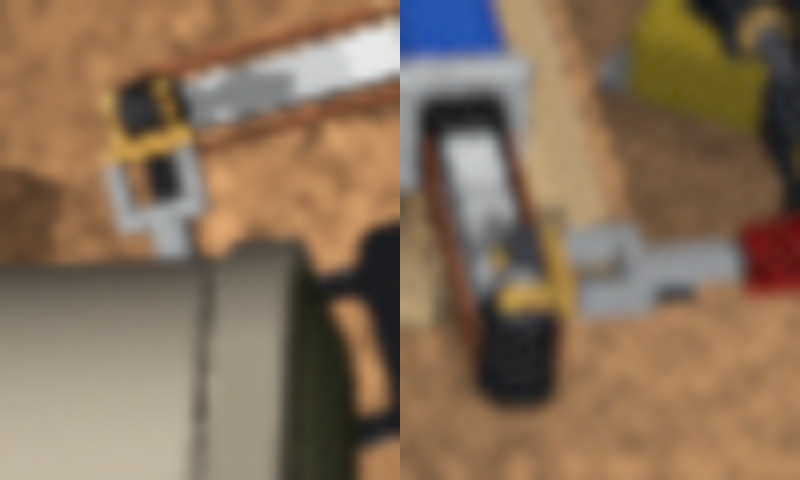

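The clip is seated around the axle head (top (150,110)), its back at the tips, and the ~10 N resistance marks the stop. Backing off and laying the fork down.

>>> step_arm(
  commands=[
    [[0.01,0,0,0,1],[0.03,0,0,0,1],[0.04,0,0,0,1],[0,0,0.025,0,1],[0,0,0.025,0,1],[0,0,0.02,0,1],[0,0,0,0,1]],
  ],
)

```text
time_s: 11.5
position: [403.1, 122.1, 11.3]
eef_rot: [0.465, -3.106, -0.0]
force: [-1.1, 0.5, -0.4]
width: 17.7
finger_force: 39.9
```

>>> step_arm(
  commands=[
    [[0,0,0.004,0,1],[0,0,0.003,0,1],[0,0,0.001,0,1],[0,0,0,0,1]],
  ],
)

```text
time_s: 12.0
position: [403.4, 122.1, 4.0]
eef_rot: [-0.465, 3.107, -0.0]
force: [0.5, -0.2, -0.2]
width: 17.6
finger_force: 39.9
```

>>> step_arm(
  commands=[
    [[0,0,0,0,-0.2],[0,0,0,0,-0.2],[0,0,0,0,-0.2],[0,0,0,0,-0.2],[0,0,-0.03,0,-0.2],[0,0,-0.05,0,-0.2],[0,0,-0.06,0,-0.2],[0,0,-0.05,0,1]],
  ],
)

```text
time_s: 13.0
position: [403.1, 122.1, 196.2]
eef_rot: [-0.465, 3.106, -0.0]
force: [-0.0, -0.1, -0.0]
width: 44.7
finger_force: 0.0
```

Run:
```python
from h import *
# lever: closed fingers, tool y along local y or x
plan([*loc(62,-50),150],0.2947)
plan([*loc(62,-50),150],0.2947+np.pi/2)
```

```text
t 13.0 pos [403.1256 122.1343 196.1653] tilt z [ 0.0012 -0.     -1.    ] q6 -1.8565558387004217 F [-0.0046 -0.0977 -0.0437] w 44.732837516624635 ff 0.0
turn -1.5682378983015677 shift [ 0.2144 -0.2308  0.0465]
t 13.0 pos [403.1256 122.1343 196.1653] tilt z [ 0.0012 -0.     -1.    ] q6 -1.8565558387004217 F [-0.0046 -0.0977 -0.0437] w 44.732837516624635 ff 0.0
turn 0.0025584284933288792 shift [-0.2308 -0.2144  0.0465]
```

>>> step_arm(
  commands=[
    [[0,0,0,0.18,1],[0,0,0,0.18,1],[0,0,0,0.18,1],[0,0,0,0.18,1],[0,0,0,0.18,1],[0,0,0,0.18,1],[0,0,0,0.18,1],[0,0,0,0.18,1]],
  ],
  force=20,
)

```text
time_s: 14.0
position: [403.2, 122.1, 193.8]
eef_rot: [-1.707, -2.637, 0.0]
force: [0.3, -0.2, -0.1]
width: 0.3
finger_force: 0.0
```

>>> step_arm(
  commands=[
    [[0,0,0,0.133,1],[-0.037,0.04,0,0,1],[-0.037,0.04,0,0,1],[-0.037,0.04,0,0,1],[-0.037,0.04,0,0,1],[-0.037,0.04,0,0,1],[-0.03,0.03,0,0,1],[0,0,0,0,1]],
  ],
)

```text
time_s: 15.0
position: [687.2, -18.3, 192.1]
eef_rot: [-1.872, -2.521, 0.001]
force: [-0.6, 0.0, -0.3]
width: 0.6
finger_force: 0.0
```

Run:
```python
from h import *
plan([*loc(62,-42),58],0.2947)
```

```text
t 15.0 pos [687.1734 -18.2745 192.0927] tilt z [-0.0014  0.0001 -1.    ] q6 -0.4915322380398243 F [-0.6026  0.0396 -0.2963] w 0.6302323520238201 ff 0.0
turn -0.0014726600560883707 shift [0.0104 0.     0.1341]
```

>>> step_arm(
  commands=[
    [[0.008,0.001,0.04,0,1],[0,0,0.04,0,1],[0,0,0.03,0,1],[0,0,0.024,0,1],[0,0,0,0,1]],
  ],
)

```text
time_s: 15.62
position: [683.0, -8.0, 58.5]
eef_rot: [-1.868, -2.521, 0.003]
force: [0.4, -0.3, 0.4]
width: 0.5
finger_force: 0.0
```

Run:
```python
from h import *
plan([*loc(63,-10),58],0.2947)
t=arm.read_camera("top")[:,:,::-1];s=arm.read_camera("side")[:,:,::-1]
cv2.imwrite("pics/m6.png",np.hstack([crop(t,215,150,65,60,6),crop(s,230,170,65,60,6)]))
print(tolocal(arm.read_state()["position"]))
```

```text
t 15.62 pos [683.0018  -8.0319  58.47  ] tilt z [-0.004   0.0008 -1.    ] q6 -0.4801827664658469 F [ 0.3746 -0.2691  0.3616] w 0.5318060038738788 ff 0.0
turn 0.0008077789890190701 shift [0.0315 0.0019 0.0005]
[ 62.4981 -42.2681]
```

View pics/m6.png

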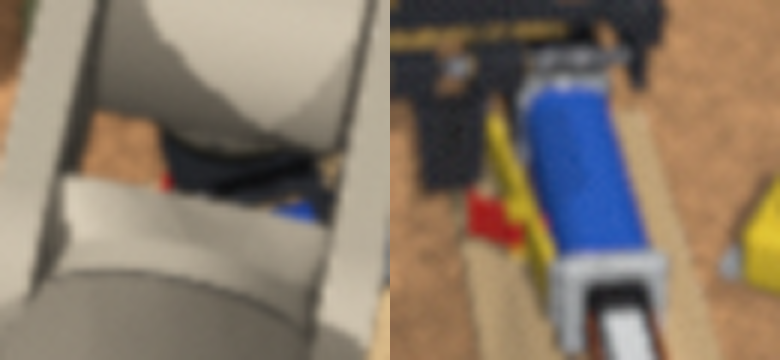

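Side view: the closed fingers (445,140) stand behind the red lever (495,218) and outside the yellow paddle, overlapping the lever's tip in x. I move in 3 mm and push forward.

>>> step_arm(
  commands=[
    [[0,-0.003,0,0,1],[0.006,0,0,0,1],[0.006,0,0,0,1],[0.005,0,0,0,1],[0.005,0,0,0,1],[0.004,0,0,0,1],[0.002,0,0,0,1],[0,0,0,0,1]],
  ],
)

```text
time_s: 16.73
position: [673.5, 17.3, 59.9]
eef_rot: [-1.871, -2.524, 0.0]
force: [1.6, -0.3, 0.4]
width: 0.4
finger_force: 0.4
```

>>> step_arm(
  commands=[
    [[0.0015,0,0,0,1],[0,0,0,0,1]],
  ],
)

```text
time_s: 16.98
position: [673.2, 18.5, 59.9]
eef_rot: [1.871, 2.524, 0.0]
force: [1.8, -1.1, 0.4]
width: 0.7
finger_force: 1.2
```

>>> step_arm(
  commands=[
    [[0.0015,0,0,0,1],[0,0,0,0,1]],
  ],
)

```text
time_s: 17.23
position: [672.7, 20.2, 59.9]
eef_rot: [1.871, 2.524, 0.0]
force: [2.5, -2.6, -0.4]
width: 0.6
finger_force: 1.3
```

>>> step_arm(
  commands=[
    [[0.0015,0,0,0,1],[0,0,0,0,1]],
  ],
)

```text
time_s: 17.48
position: [672.2, 21.7, 59.9]
eef_rot: [-1.871, -2.524, -0.0]
force: [1.9, -0.2, 0.6]
width: 0.5
finger_force: 1.2
```

>>> step_arm(
  commands=[
    [[0.0015,0,0,0,1],[0,0,0,0,1]],
  ],
)

```text
time_s: 17.73
position: [671.5, 23.0, 59.8]
eef_rot: [-1.87, -2.523, 0.001]
force: [1.9, -1.5, -0.1]
width: 0.3
finger_force: 0.9
```

>>> step_arm(
  commands=[
    [[0.001,0,0,0,1],[0,0,0,0,1]],
  ],
)

```text
time_s: 17.98
position: [671.5, 23.5, 59.9]
eef_rot: [1.871, 2.523, -0.001]
force: [1.4, -3.5, -0.2]
width: 0.2
finger_force: 1.7
```

>>> step_arm(
  commands=[
    [[0.0015,0,0,0,1],[0,0,0,0,1]],
  ],
)

```text
time_s: 18.23
position: [671.5, 24.1, 60.0]
eef_rot: [1.87, 2.522, -0.001]
force: [2.7, -8.6, -0.1]
width: 0.4
finger_force: 3.4
```

>>> step_arm(
  commands=[
    [[0.0015,0,0,0,1],[0,0,0,0,1]],
  ],
)

```text
time_s: 18.48
position: [671.5, 24.6, 60.2]
eef_rot: [1.869, 2.52, -0.002]
force: [3.4, -11.1, -0.5]
width: 0.5
finger_force: 5.1
```

Run:
```python
from h import *
print(tolocal(arm.read_state()["position"]),arm.read_state()["force"])
s=arm.read_camera("side")[:,:,::-1]
cv2.imwrite("pics/m7.png",crop(s,230,180,60,50,10))
```

```text
[59.6156 -6.9255] [  3.45   -11.109   -0.5037]
```

View pics/m7.png

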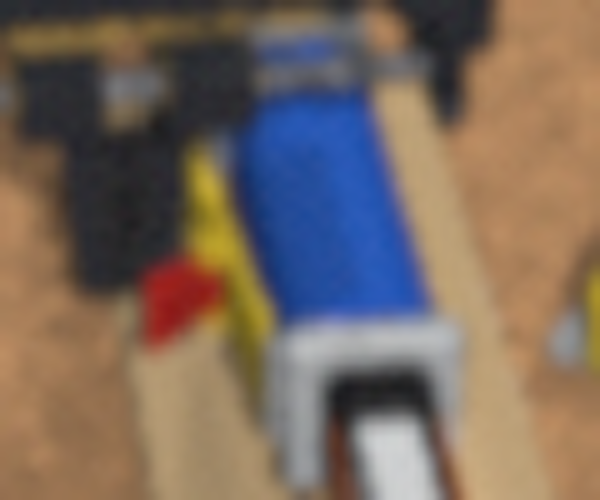

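The lever (red, (180,300)) is fully forward against its stop with ~11 N. I move to the squeeze pose.

>>> step_arm(
  commands=[
    [[-0.02,0.002,0,0,1],[0,0,-0.04,0,1],[0,0,-0.05,0,-1],[-0.014,-0.028,0,0,-1],[-0.014,-0.028,0,0,-1],[0,0,0,0,-1],[0,0,0,0,-1]],
  ],
)

```text
time_s: 19.4
position: [633.3, -34.7, 149.8]
eef_rot: [-1.871, -2.523, -0.001]
force: [-0.1, 0.8, -0.6]
width: 48.4
finger_force: 0.0
```

Run:
```python
from h import *
plan([*loc(3.5,-55),48],0.2947)
```

```text
t 19.4 pos [633.3133 -34.7464 149.8056] tilt z [-0.0001  0.0007 -1.    ] q6 -0.5363909376898491 F [-0.0841  0.7629 -0.6149] w 48.36417713143914 ff 0.0
turn 0.00013335634745459402 shift [-0.0025 -0.0023  0.1018]
```

>>> step_arm(
  commands=[
    [[-0.0025,-0.002,0,0,-1],[0,0,0,0,-1],[0,0,0,0,-1],[0,0,0,0,-1],[0,0,0.03,0,-1],[0,0,0.035,0,-1],[0,0,0.035,0,-1],[0,0,0,0,-1]],
  ],
)

```text
time_s: 20.4
position: [630.6, -37.6, 47.8]
eef_rot: [-1.868, -2.52, 0.003]
force: [-0.8, -1.3, 0.4]
width: 88.0
finger_force: 0.0
```

>>> step_arm(
  commands=[
    [[0,0,0,0,1],[0,0,0,0,1],[0,0,0,0,1],[0,0,0,0,1],[0,0,0,0,1],[0,0,0,0,1],[0,0,0,0,1],[0,0,0,0,1]],
  ],
  force=30,
)

```text
time_s: 21.4
position: [632.2, -39.0, 51.4]
eef_rot: [1.87, 2.521, -0.001]
force: [-1.5, -5.3, 5.8]
width: 46.5
finger_force: 30.0
```

>>> step_arm(
  commands=[
    [[0,0,0,0,1],[0,0,0,0,1],[0,0,0,0,1],[0,0,0,0,1],[0,0,0,0,1],[0,0,0,0,1],[0,0,0,0,1],[0,0,0,0,1]],
  ],
)

```text
time_s: 22.4
position: [632.2, -39.0, 51.4]
eef_rot: [1.87, 2.521, -0.001]
force: [-1.2, -5.4, 5.7]
width: 46.9
finger_force: 30.0
```

>>> step_arm(
  commands=[
    [[0,0,0,0,1],[0,0,0,0,1],[0,0,0,0,1],[0,0,0,0,1]],
  ],
)

```text
time_s: 22.9
position: [632.2, -39.1, 51.4]
eef_rot: [1.87, 2.521, -0.001]
force: [-0.6, -4.6, 6.0]
width: 46.7
finger_force: 30.0
```

Run:
```python
from h import *
print(tolocal(arm.read_state()["position"]),arm.read_state()["force"])
s=arm.read_camera("side")[:,:,::-1]
cv2.imwrite("pics/m8.png",crop(s,230,165,60,55,10))
```

```text
[  3.46   -56.3952] [-0.5509 -4.5672  5.9837]
```

View pics/m8.png

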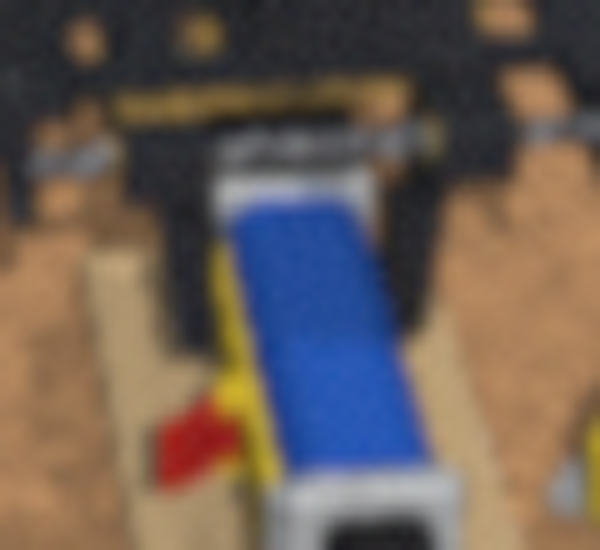

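Paddle is flush with the housing and the lever still forward (195,440). Releasing and going to the far side of the lever.

>>> step_arm(
  commands=[
    [[0,0,0,0,-1],[0,0,0,0,-1],[0,0,0,0,-1],[0,0,0,0,-1],[0,0,0,0,-1],[0,0,-0.035,0,-1],[0,0,-0.05,0,-1],[0,0,-0.04,0,1]],
  ],
)

```text
time_s: 23.95
position: [631.6, -37.9, 176.6]
eef_rot: [1.871, 2.524, -0.0]
force: [0.8, 0.0, 0.2]
width: 80.3
finger_force: 0.0
```

>>> step_arm(
  commands=[
    [[0.02,0.015,0,0,1],[0.03,0.02,0,0,1],[0.03,0.02,0,0,1],[0,0,0,0,1],[0,0,0,0,1],[0,0,0,0,1]],
  ],
  force=20,
)

```text
time_s: 24.7
position: [660.9, 53.5, 174.9]
eef_rot: [-1.872, -2.522, 0.0]
force: [0.2, 0.0, 0.3]
width: 20.2
finger_force: 0.0
```

Run:
```python
from h import *
plan([*loc(60,29),60],0.2947)
```

```text
t 24.7 pos [660.9277  53.5201 174.8607] tilt z [-0.0003 -0.0002 -1.    ] q6 -0.3909832032932986 F [0.2275 0.0056 0.2987] w 20.226072697606504 ff 0.0
turn -0.0009673533821383806 shift [0.0052 0.0022 0.1149]
```

>>> step_arm(
  commands=[
    [[0.006,0.002,0,0,1],[0,0,0,0,1],[0,0,0.03,0,1],[0,0,0.04,0,1],[0,0,0.045,0,1],[0,0,0,0,1]],
  ],
)

```text
time_s: 25.45
position: [659.6, 61.0, 57.0]
eef_rot: [-1.868, -2.519, 0.006]
force: [-0.4, 0.4, 0.2]
width: 0.5
finger_force: 0.0
```

>>> step_arm(
  commands=[
    [[-0.006,0,0,0,1],[-0.006,0,0,0,1],[-0.005,0,0,0,1],[-0.005,0,0,0,1],[-0.004,0,0,0,1],[0,0,0,0,1]],
  ],
)

```text
time_s: 26.2
position: [669.0, 36.0, 60.1]
eef_rot: [1.871, 2.523, 0.001]
force: [0.3, 3.0, 2.6]
width: 0.4
finger_force: 1.4
```

Run:
```python
from h import *
s=arm.read_state();print(tolocal(s["position"]),s["position"],s["force"],s["width"])
```

```text
[60.5058  4.7271] [668.996   35.9949  60.1168] [0.3235 3.0499 2.6326] 0.38836484603341104
```

>>> step_arm(
  commands=[
    [[-0.0015,0,0,0,1],[0,0,0,0,1]],
  ],
)

```text
time_s: 26.45
position: [669.1, 35.5, 60.0]
eef_rot: [-1.87, -2.523, -0.001]
force: [0.1, 6.0, 4.0]
width: 0.3
finger_force: 3.1
```

>>> step_arm(
  commands=[
    [[-0.0015,0,0,0,1],[0,0,0,0,1]],
  ],
)

```text
time_s: 26.7
position: [669.2, 35.2, 60.0]
eef_rot: [-1.868, -2.522, -0.003]
force: [-1.1, 10.5, 5.2]
width: 0.4
finger_force: 5.0
```

>>> step_arm(
  commands=[
    [[-0.0015,0,0,0,1],[0,0,0,0,1]],
  ],
)

```text
time_s: 26.95
position: [669.1, 34.7, 60.0]
eef_rot: [-1.867, -2.521, -0.003]
force: [-4.3, 15.3, 5.7]
width: 0.3
finger_force: 6.6
```

>>> step_arm(
  commands=[
    [[-0.001,0,0,0,1],[0,0,0,0,1]],
  ],
)

```text
time_s: 27.2
position: [669.0, 34.4, 59.9]
eef_rot: [-1.866, -2.52, -0.004]
force: [-5.6, 17.7, 6.4]
width: 0.6
finger_force: 7.5
```

>>> step_arm(
  commands=[
    [[0.02,0.002,0,0,1],[0,0,-0.03,0,1],[0,0,-0.06,0,1],[-0.02,-0.055,-0.02,0,1],[0,-0.06,0,0,1],[0,-0.06,0,0,1],[0,-0.06,0,0,1],[0,0,0,0,1]],
  ],
)

```text
time_s: 28.2
position: [444.0, -37.1, 169.7]
eef_rot: [-1.872, -2.52, 0.003]
force: [0.9, 0.0, 1.7]
width: 0.3
finger_force: 0.0
```

Run:
```python
from h import *
t=arm.read_camera("top")[:,:,::-1];s=arm.read_camera("side")[:,:,::-1]
cv2.imwrite("pics/m9.png",np.hstack([crop(t,130,130,130,150,3),crop(s,200,150,130,150,3)]))
print(arm.read_state()["position"],arm.read_state()["force"])
```

```text
[447.8162 -37.2303 170.1936] [-0.3513 -0.3775 -0.1478]
```

View pics/m9.png

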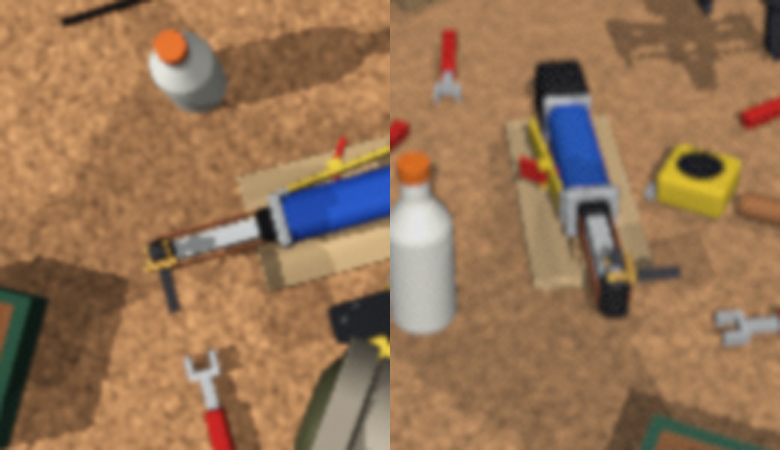

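The clip sits on the axle (160,250), and the lever is back and leaning rearward (340,150) with the paddle out. The fork lies flat on the bench (210,400), the glue, tape measure and box look undisturbed, and the arm is clear. Handing in.

```bash
python3 -c "
from rig import arm
print(arm.job_done())"
```

```text
the job is handed in; nothing more can be done
None
```

I handed the job in at about 28 s: the clip is snapped home with the fork and the fork laid flat, the lever flipped forward, the paddle squeezed in for over a second and released, and the lever flipped back to locked. The hand-in returned no verdict. The last pictures showed all of this and the glue, tape measure and dowel box in place, but the screwdriver was only partly in view.

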